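# Feed one solder reel with the rocker gate

### The arm

A 6-joint arm with a two-finger parallel gripper is mounted at the origin on a cart in front of the work surface, level with it; the furniture and walls round the work are solid. World frame = base frame: x ahead of the robot, y to its left, z up, the work surface at z = 0. Lengths are in mm, angles in rad, forces in N, time in s.
With the tool pointing down it reaches from about 300 to 875 mm from the base axis. Payload 4.2 kg.
Tool frame: the origin (TCP) lies between the finger pads, 19 mm behind the fingertips; this is the grasp point; z points along the fingers, y is the line along which they close (so a half turn about z gives the same grasp; the last joint's range is limited). The gripper opens to 85 mm and grips with 20 to 120 N. Pads are 22 mm wide; open, the fingers measure 114 mm over their backs; the gripper's body (76 mm by 85 mm) begins 54 mm behind the grasp point. The pads swing forward as they close: fully open they stand 13 mm farther back than shut.
Start: joints at [1.32, 0.32, 1.565, -0, 1.257, -0.02], TCP at [131.535, 559.766, 250.038] pointing down, gripper open.
Joint ranges: [-3.11, 3.11], [-0.84, 2.01], [0.21, 2.61], [-1.34, 4.49], [0.05, 2.63], [-2.56, 2.56]. Speed limits (rad/s): [2.57, 2.57, 3.14, 3.14, 3.14, 3.14].

### API

Orientations are given as a unit quaternion [x, y, z, w].
In Python, from plant import get_obs, snapshot, job_done gives the robot as it stands.
- The arm moves only by the shell command python3 -m creep 'ROWS' [OPENING] [FORCE]. ROWS is JSON, a list of rows, each a list of 4 numbers: the shift along the world's x, y, z in cm, then the turn about the world's z in degrees. A call has 1 to 5 rows; each row is the pose to reach, as a shift and turn from the pose commanded when the call began; what a row does not reach only later rows make up. A row lasts 1/10 s, in which the tool goes at most 50 mm and 8.59 degrees, less where a joint would pass 70% of its speed; a pose out of reach is approached as far as the arm can. A call with a gripper value outside its range is refused whole. OPENING is the closure, from 0 (fully open) to 1 (shut), set as the call begins (- or left out, the last holds). The fingers move at their own pace and stop on an object; FORCE is the grip in N (left out, the last holds). Time passes only in rows, so rows that repeat a pose let the fingers close. It gives the time, the measured TCP pose, the force, the opening and the grip force at its end, in the units of the state.
- get_obs(): the state, without advancing time (a new reading comes with each control period).
- snapshot(name): name is "scene" or "top"; returns a dict with "frame" (400x640x3 uint8, red, green, blue), "K" (3x3 intrinsics, pixels), "k1" (the pictures are not rectified: a ray, as slopes to the right and down, at radius r is drawn at 1 + k1 r^2 times it, then the intrinsics apply), "position" and "attitude" of the camera in the world. Camera axes: x right, y up, looking along -z (the intrinsics and any distortion apply to the point x, -y, -z); pixel columns grow to the right and rows downward; lengths in mm; the calibration is good to about 2 mm. A picture is of the moment at which its call begins. There is no depth.
- job_done(): hands the job in; it is judged then, once.
The state is a dict: "clock": time; "joint_pos": joint angles; "qd": joint speeds; "tau": joint torques, N m; "tool_pos": TCP position; "ee_rot": TCP orientation; "wrist_force": force on the tool from outside, world axes, zero at the start; "moment": the same for the moment, N m; "grip_width": finger opening in mm; "gripper_force": force on a finger pad.
Only numpy, scipy, OpenCV 4.12 (cv2) and the standard library are available. Lean on these libraries where they do the work, as an engineer would, in place of code of your own. Each camera call takes 0.05 s, during which the arm holds its last target. There are 200 camera calls.

### The job

Feed one reel from the gravity feeder: press the black pad of its rocking lever right down with the fingertips so that the far end lifts the gate, and keep it pressed until the front reel has rolled out to the end stop. Then let the lever come back up, so that the gate is shut again and the second reel has moved up to it. Work the pad only: do not touch the reels or the gate, and leave the bottle, the parts box and the adapter standing where they are.

Things in the scene. Friction and masses are not known exactly. Their poses are not given: they have to be found in the camera images.
- feeder: gravity feeder fixed to the bench: aluminium lane (inside 50 mm wide, walls 26 mm high) on a grey base, 80 x 222 mm; place and yaw vary. Origin: on the bench under mid-lane; z up; y = the way reels roll (downhill 0.22 rad), end stop at y = +107 mm; -x = the side of the lever's bearing and press pad (towards the robot). All of it stays below 150 mm
- pad_top (a point): centre of the top face of the black ribbed press pad (36 mm along feeder x, 46 along y, 8 thick) on the lever's near end; moves with it. Lever up: 126 mm above the bench, at x -171, y +16 mm from the feeder's origin, face tilted 0.29 rad, -x edge the higher. Right down: 71 mm high, 6 mm further to -x, tilted 0.29 rad the other way. Free room below and beside it
- lever (a joint): turn of the rocking lever, rad: 0 = pad up, gate shut (rest); 0.58 = pad right down at its stop, gate wide open. A spring returns it; pressing at the pad takes about 4 N at first, 8 N at the bottom. From 0.5 the gate clears the reels. As the gate rises, a thin stop arm on the lever rises through a slit in the lane and holds the second reel back
- gate_edge (a point): middle of the lower edge of the flat steel gate on the far end of the lever, which crosses the lane in front of the first reel and rises with the lever; about 28 mm above the lane's floor when shut, over 60 mm when wide open
- reel_first: front solder reel (58 mm diameter, 45 mm long, dark flanges), lying in the lane, axis across it, against the gate. Origin: centre of its -x flange face, on its axis; z axis = reel axis. In the feeder's frame its origin is at y = +6 mm at the gate, about +82 mm at rest against the end stop
- reel_second: second, equal reel, uphill of the first and touching it; origin as for the first. In the feeder's frame at y = -51 mm at the start, +6 mm once it has moved up to the gate; held at about -50 mm or further uphill while the lever is down
- parts_box: small lidded plastic box, 53 x 75 x 26 mm, a bystander; origin: centre of its underside
- dropper_bottle: white dropper bottle, 39 mm diameter, 112 mm high, upright, a bystander; origin: centre of its underside
- adapter: white plug-in adapter block, 46 x 72 x 28 mm, a bystander; origin: centre of its underside
Things that resemble listed ones, but are neither listed nor needed, are in the scene too. Leave any blue or pink look-alike of the reel_second alone.

How it is judged:
By the outcome, as a careful person would: the job done as asked, in the order asked, and still so for the second after the job is handed in, with the robot touching nothing.
It also fails if it takes over 32 s, if anything falls off the work surface, if the arm or the gripper's body presses on something with over 40 N, if the wrist force passes 120 N, or if a joint passes its speed limit or range.

## Working session

There is one attempt and no reset: what is moved stays moved. The work goes in short steps, Python scripts to look and compute and a shell command to move; the robot and the scene stay as the last step left them, time stands still between calls to the robot, and variables do not carry over. Pictures are saved under pics/ and viewed, at most 10 in all, crops included, and the job is handed in when it is done.

```bash
mkdir -p pics; cat > h.py <<'E'
import numpy as np, cv2
from scipy.spatial.transform import Rotation as R
from plant import get_obs, snapshot
def snap(n,f):
    s=snapshot(n); cv2.imwrite('pics/'+f+'.png',cv2.cvtColor(np.array(s['frame']),cv2.COLOR_RGB2BGR)); return s
def rot(s):
    a=np.array(s['attitude'],float)
    return a if a.shape==(3,3) else R.from_quat(a).as_matrix()
def ray(s,u,v):
    K=np.array(s['K']);xd=(u-K[0,2])/K[0,0];yd=(v-K[1,2])/K[1,1];x,y=xd,yd
    for _ in range(20):
        f=1+s['k1']*(x*x+y*y);x,y=xd/f,yd/f
    d=rot(s)@np.array([x,-y,-1]);return np.array(s['position'],float),d/np.linalg.norm(d)
def plane(s,u,v,z):
    o,d=ray(s,u,v);return o+d*(z-o[2])/d[2]
def proj(s,p):
    c=rot(s).T@(np.array(p,float)-s['position']);x,y=c[0]/-c[2],-c[1]/-c[2]
    f=1+s['k1']*(x*x+y*y);K=np.array(s['K']);return np.array([K[0,0]*x*f+K[0,2],K[1,1]*y*f+K[1,2]])
def tri(s1,p1,s2,p2):
    o1,d1=ray(s1,*p1);o2,d2=ray(s2,*p2)
    t=np.linalg.lstsq(np.c_[d1,-d2],o2-o1,rcond=None)[0];a=o1+d1*t[0];b=o2+d2*t[1]
    return (a+b)/2,np.linalg.norm(a-b)
E
python3 - <<'E'
from h import *
import pickle
o=get_obs();print(o)
d={}
for n in('scene','top'):
    s=snap(n,n+'0');d[n]={k:s[k] for k in s if k!='frame'};print(n,d[n])
pickle.dump(d,open('cal0.pkl','wb'))
E
```

```text
{'clock': 0.0, 'joint_pos': array([ 1.32001126e+00,  3.20316653e-01,  1.56564982e+00,  7.46315225e-07,
        1.25739469e+00, -2.00166053e-02]), 'qd': array([ 2.63101352e-04,  3.27746200e-04, -5.31211106e-04,  3.82149347e-05,
       -7.58618361e-04, -8.50598998e-04]), 'tau': array([ 5.20009398e-04, -4.15510905e+01, -2.34160262e+01,  1.30641893e-04,
        8.11529666e-03, -3.50648321e-06]), 'tool_pos': array([131.41943995, 559.34088777, 249.17934794]), 'ee_rot': array([ 1.15128442e-01,  9.93350220e-01, -8.76108935e-04, -1.19714333e-04]), 'wrist_force': array([ 0.47261588,  0.57480858, -0.46559504]), 'moment': array([ 0.04230719,  0.00812177, -0.01114886]), 'gripper_force': 0.0, 'grip_width': 85.38730958278143}
scene {'K': array([[383.49347078,   0.        , 320.33424794],
       [  0.        , 383.49347078, 201.3175112 ],
       [  0.        ,   0.        ,   1.        ]]), 'k1': -0.060211006640922805, 'position': array([  97.78568721, -313.8864993 ,  483.90032735]), 'attitude': array([ 0.50611482, -0.14892748, -0.21884784,  0.82083739])}
top {'K': array([[449.37579791,   0.        , 314.58424096],
       [  0.        , 449.37579791, 196.14404782],
       [  0.        ,   0.        ,   1.        ]]), 'k1': 0.01774747157892824, 'position': array([ 263.03121399,  339.94161512, 1094.73703163]), 'attitude': array([-0.07750277,  0.07846848,  0.70981228, -0.69570291])}
```

View pics/scene0.png

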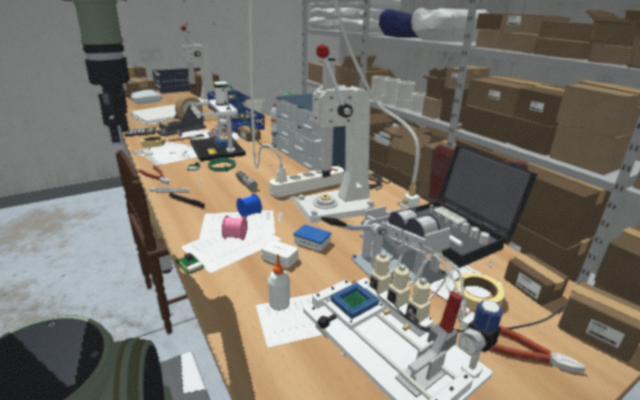

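View pics/top0.png

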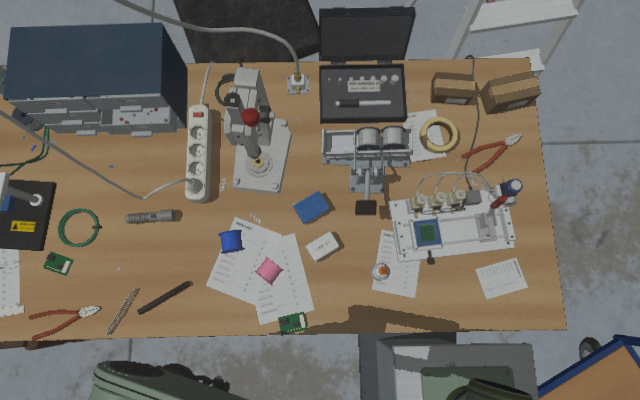

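The top view shows the feeder at about (366,148), with its reels at (370,138) and (395,138). The black pad is at (366,208), and downhill is to the left. In the scene view the pad is near (335,222). The blue (232,241) and pink (268,271) spools are look-alikes to leave alone. Next I'll enlarge the pad in both views.

```bash
python3 - <<'E'
import cv2,numpy as np
a=cv2.imread('pics/top0.png')[110:225,310:425];b=cv2.imread('pics/scene0.png')[195:310,310:470]
a=cv2.resize(a,(400,400),interpolation=cv2.INTER_CUBIC);b=cv2.resize(b,(400,288),interpolation=cv2.INTER_CUBIC)
c=np.zeros((400,800,3),np.uint8);c[:,:400]=a;c[:288,400:]=b;cv2.imwrite('pics/crop1.png',c)
for n,(x0,y0,x1,y1) in(('top',(345,195,390,222)),('scene',(310,205,375,240))):
    g=cv2.imread(f'pics/{n}0.png')[y0:y1,x0:x1].max(2)
    for th in (50,65):
        k,l,st,ce=cv2.connectedComponentsWithStats((g<th).astype(np.uint8))
        for i in range(1,k):
            if st[i,4]>25: print(n,th,st[i]+[x0,y0,0,0,0],ce[i]+[x0,y0])
E
```

```text
top 50 [356 201  20  13 240] [365.92916667 207.04583333]
top 65 [355 200  21  15 270] [365.56296296 207.0962963 ]
scene 50 [323 218  22   8  76] [333.38157895 221.35526316]
scene 65 [322 218  24   8  96] [333.55208333 221.375     ]
```

View pics/crop1.png

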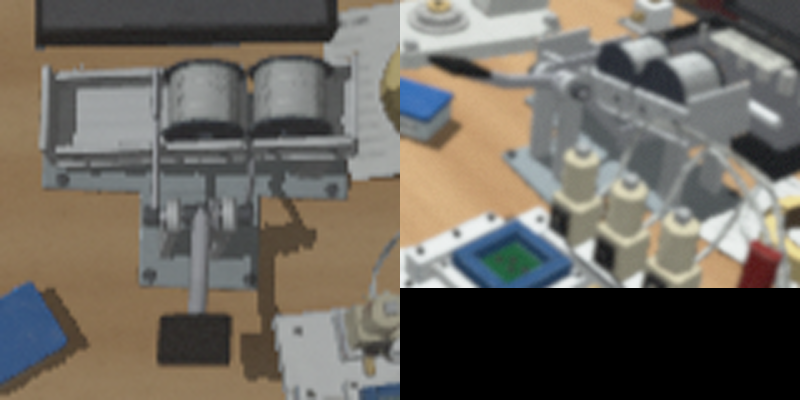

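The crop confirms the layout. The pad is a dark rectangle at top px (366,207) and edge-on at scene px (333,221). The first reel is at top px (370,138), right of the gate bar at about x=355, and the second at (394,138).

```bash
python3 - <<'E'
from h import *
import pickle
d=pickle.load(open('cal0.pkl','rb'));t,s=d['top'],d['scene']
print(tri(t,(365.7,207.1),s,(333.5,221.4)), 'plane126',plane(t,365.7,207.1,124))
for w in((t,(322.9,165)),(t,(410,165)),(t,(325,130)),(t,(325,157)),(t,(411.5,151))): print(w[1],plane(*w,10))
# pad edges
for p in((355.5,201),(355.5,214),(376,200),(376,214)): print(p,plane(t,*p,124).round())
im=cv2.imread('pics/top0.png')
g=im[195:222,345:390].max(2);c=np.argwhere(g<60)[:,::-1].astype(np.float32);print(cv2.minAreaRect(c))
g=im[155:195,315:425];print(R.from_quat(get_obs()['ee_rot']).as_matrix().round(2))
for p in ([430,180],[420,190],[395,200]): print(p,plane(t,*p,80).round())
E
```

```text
(array([455.13320308, 223.86969215, 122.20251762]), np.float64(1.3799749358777456)) plane126 [454.14599213 224.399867   124.        ]Traceback (most recent call last):
  File "<stdin>", line 5, in <module>
TypeError: plane() missing 1 required positional argument: 'z'
```

Triangulation puts the pad at about (455, 224), with its mid-thickness at 122, which agrees with 126 for the top face. I'll close the fingers and move above it at the present height.

```bash
python3 -m creep '[[3.2,-3.36,0,0],[6.4,-6.72,0,0],[9.6,-10.08,0,0],[12.8,-13.44,0,0],[16,-16.8,0,0]]' 1 40; python3 -m creep '[[3.2,-3.36,0,0],[6.4,-6.72,0,0],[9.6,-10.08,0,0],[12.8,-13.44,0,0],[16,-16.8,0,0]]';python3 -m creep '[[0,0,-2,0],[0,0,-4,0],[0,0,-6,0],[0,0,-7.5,0],[0,0,-7.5,0]]'
```

```text
clock: 0.6
tool_pos: [292.3, 390.2, 249.7]
ee_rot: [0.115, 0.993, -0.0, -0.0]
wrist_force: [1.0, -0.4, -0.1]
grip_width: 12.1
gripper_force: 0.0
clock: 1.1
tool_pos: [452.4, 222.1, 249.8]
ee_rot: [0.115, 0.993, -0.0, -0.0]
wrist_force: [1.0, 0.9, -0.1]
grip_width: -0.2
gripper_force: 0.0
clock: 1.6
tool_pos: [450.0, 223.0, 172.8]
ee_rot: [0.115, 0.993, -0.001, -0.002]
wrist_force: [-0.9, -0.2, 0.4]
grip_width: 0.3
gripper_force: 0.0
```

```bash
cat > look.py <<'E'
from h import *
import sys
n=sys.argv[1];f=[]
for v,(x0,y0) in(('top',(310,100)),('scene',(310,165))):
    im=cv2.cvtColor(np.array(snapshot(v)['frame']),cv2.COLOR_RGB2BGR);cv2.imwrite(f'pics/{n}_{v}.png',im)
    f.append(cv2.resize(im[y0:y0+130,x0:x0+130],(400,400),interpolation=cv2.INTER_CUBIC))
cv2.imwrite(f'pics/{n}.png',np.hstack(f))
E
python3 look.py above
```

```text
(no output)
```

View pics/above.png

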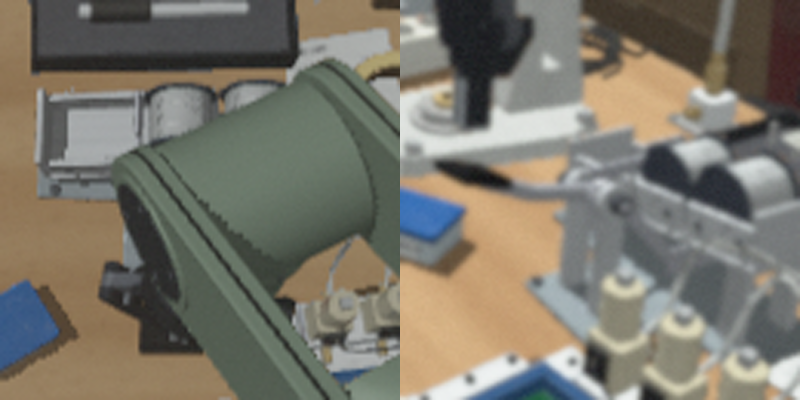

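The fingertips (right crop, about (475,125)) are directly above the pad (475,172). In the top crop the lane is clear. Pressing down.

```bash
python3 -m creep '[[0,0,-1,0],[0,0,-2,0],[0,0,-3,0],[0,0,-3.5,0],[0,0,-4,0]]'; python3 -m creep '[[0,0,-0.8,0],[0,0,-1.6,0],[0,0,-2.3,0],[0,0,-2.8,0],[0,0,-3.2,0]]'
```

```text
clock: 2.2
tool_pos: [451.3, 223.7, 134.8]
ee_rot: [0.115, 0.993, -0.0, -0.0]
wrist_force: [-1.3, -0.4, 5.0]
grip_width: 0.0
gripper_force: 2.1
clock: 2.7
tool_pos: [451.8, 223.4, 103.2]
ee_rot: [0.115, 0.993, -0.0, 0.0]
wrist_force: [-2.1, -2.8, 7.6]
grip_width: 0.1
gripper_force: 3.4
```

```bash
python3 -m creep '[[0,0,-0.4,0],[0,0,-0.7,0],[0,0,-0.9,0],[0,0,-1.0,0],[0,0,-1.1,0]]'; python3 -m creep '[[0,0,-0.1,0],[0,0,-0.2,0],[0,0,-0.2,0],[0,0,-0.2,0],[0,0,-0.2,0]]'; python3 look.py down
```

```text
clock: 3.2
tool_pos: [452.3, 223.4, 92.7]
ee_rot: [0.115, 0.993, -0.0, 0.001]
wrist_force: [-1.2, -2.5, 7.4]
grip_width: -0.2
gripper_force: 3.6
clock: 3.7
tool_pos: [452.4, 223.6, 90.9]
ee_rot: [0.115, 0.993, 0.0, 0.001]
wrist_force: [-0.3, -3.3, 8.1]
grip_width: -0.2
gripper_force: 3.6
```

View pics/down.png

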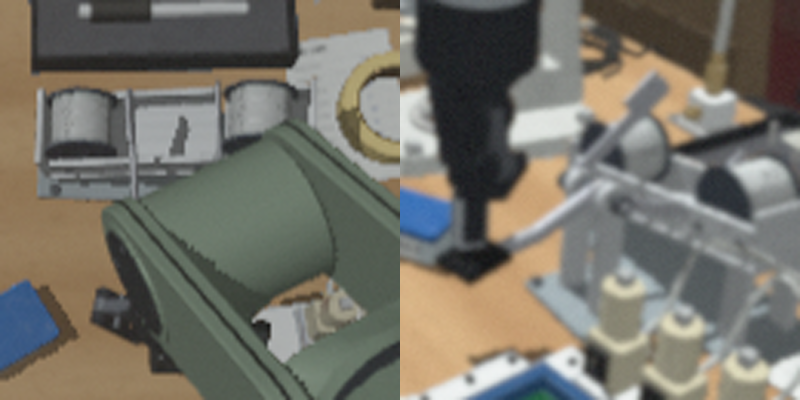

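The first reel has rolled to the end stop (left crop (82,120)), and the second is held back at (262,115). I'll press the last few mm to the stop, hold and check.

```bash
python3 -m creep '[[0,0,-0.15,0],[0,0,-0.3,0],[0,0,-0.3,0],[0,0,-0.3,0],[0,0,-0.3,0]]'
```

```text
clock: 4.3
tool_pos: [452.7, 223.4, 90.0]
ee_rot: [0.115, 0.993, 0.0, 0.002]
wrist_force: [-4.1, -5.7, 24.6]
grip_width: 0.2
gripper_force: 11.3
```

That's the stop: force has jumped to 25 N. I'll confirm the reel is at rest before releasing.

```bash
python3 -m creep '[[0,0,0.1,0],[0,0,0.1,0],[0,0,0.1,0],[0,0,0.1,0],[0,0,0.1,0]]'|grep force; python3 look.py down2; python3 - <<'E'
import cv2,numpy as np
a,b=[cv2.imread(f'pics/{n}_top.png').astype(int)[125:153,320:409] for n in('down','down2')]
d=abs(a-b).max(2);print(d.max(),d.mean(),(d>40).sum(),np.argwhere(d>40)[:10].tolist())
g=cv2.imread('pics/down2_top.png')
from h import *
import pickle
t=pickle.load(open('cal0.pkl','rb'))['top']
print('reel/stop y', [plane(t,u,138,45)[1].round() for u in (322,326,349)])
E
```

```text
wrist_force: [-3.9, -5.1, 18.0]
gripper_force: 8.6
39 1.881621187800963 0 []
reel/stop y [np.float64(315.0), np.float64(305.0), np.float64(248.0)]
```

The reel is static against the stop. Releasing briskly, straight up.

```bash
python3 -m creep '[[0,0,3,0],[0,0,7,0],[0,0,11,0],[0,0,15,0],[0,0,16,0]]'; python3 -m creep '[[-3,3,0,0],[-6,6,0,0],[-9,9,0,0],[-12,12,0,0],[-15,15,0,0]]';python3 -m creep '[[0,0,0,0],[0,0,0,0],[0,0,0,0],[0,0,0,0],[0,0,0,0]]'; python3 look.py up
```

```text
clock: 5.4
tool_pos: [453.7, 224.8, 252.4]
ee_rot: [0.115, 0.993, 0.003, 0.004]
wrist_force: [0.2, 0.8, -0.1]
grip_width: -0.2
gripper_force: 0.0
clock: 5.9
tool_pos: [300.2, 374.6, 247.1]
ee_rot: [0.115, 0.993, -0.0, -0.0]
wrist_force: [0.8, 0.9, 0.9]
grip_width: 0.1
gripper_force: 0.0
clock: 6.4
tool_pos: [302.4, 373.1, 247.9]
ee_rot: [0.116, 0.993, -0.0, 0.0]
wrist_force: [-0.7, -0.5, -0.2]
grip_width: 0.1
gripper_force: 0.0
```

View pics/up.png

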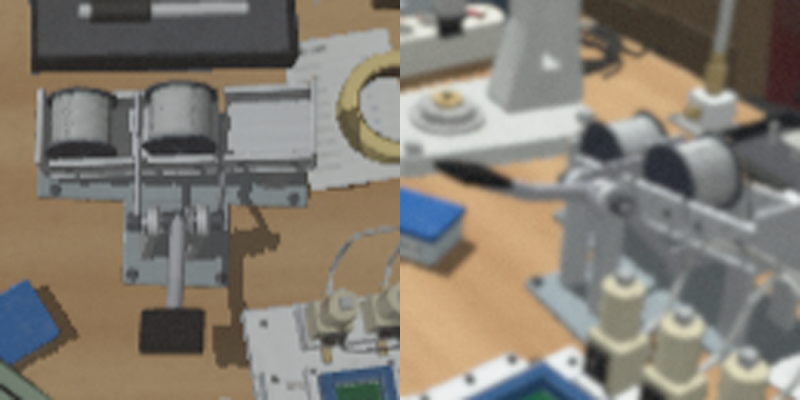

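The first reel is at the end stop (left crop (82,120)). The second is against the shut gate at (180,118), and the pad is back up at (172,330). The blue box hasn't moved and the arm is clear.

```bash
python3 -c "
from plant import job_done;print(job_done())"
```

```text
the job is handed in; nothing more can be done
None
```

I fed one reel and handed the job in: the first reel lies against the end stop, the lever is back up with the gate shut, the second reel is up against the gate, and the arm is clear of everything.

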